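# Put the biscuits away and close the box

## Task

Tip the four biscuits off the red tray into the open white box, then close that box with the wooden lid that was left on the black box next to it, so that the lid lies flat and square with its edges flush all round. Leave the empty tray standing upright on the counter, and do not disturb the cups, bottles and timer.

Things in the scene. Friction and masses are not known exactly. Their poses are not given: they have to be found in the camera images.
- biscuit_box: white plastic open-topped box, fixed to the counter, 150 x 150 mm outside, 90 mm high, walls and floor 8 mm thick; origin at the centre of its underside, axes along its sides, z up. It stands in a row with the tea chest along its own y axis, on either side of it (centres 156 mm apart, sides parallel, 6 mm gap)
- tea_chest: closed black box with a flat top, fixed to the counter, same size as the white box (150 x 150 mm, 90 mm high), next to it; origin at the centre of its underside
- lid: loose flat square lid of pale wood, 150 x 150 mm, 14 mm thick, 0.2 kg, without knob; it belongs on the white box, flush with its outside, but lies askew on top of the tea chest, perhaps overhanging the white box a little, and can be slid across since both tops are at one height. Origin at the centre of its underside, axes along its sides
- tray: red plastic snack tray, loose, 150 mm long (its x) and 96 mm wide (its y), floor 4 mm thick, walls 26 mm high on both sides and at the +x end; the -x end is open, without a lip, for tipping out. A steel bridge handle stands across the middle. Origin at the centre of its underside, z up. About 0.22 kg plus the biscuits
- tray_bar (a point): centre of the tray's handle bar, 85 mm above the tray's underside and above its centre; the bar runs along the tray's y, 106 mm long, 12 mm thick along x and 22 mm high, held by a post at each end; free space below it
- biscuit0: thick round golden biscuit, 36 mm across, 16 mm thick, 22 g; lies on the tray at the start; origin at the centre of its underside
- biscuit1: thick round golden biscuit, 36 mm across, 16 mm thick, 22 g; lies on the tray at the start; origin at the centre of its underside
- biscuit2: thick round golden biscuit, 36 mm across, 16 mm thick, 22 g; lies on the tray at the start; origin at the centre of its underside
- biscuit3: thick round golden biscuit, 36 mm across, 16 mm thick, 22 g; lies on the tray at the start; origin at the centre of its underside
- cup_near: glass cup on its saucer, one rigid loose piece: saucer 120 mm across, 71 mm tall in all, kraft-brown disc cover on top, small handle; origin under the saucer's centre. Leave it alone
- cup_left: glass cup on its saucer, one rigid loose piece: saucer 120 mm across, 71 mm tall in all, kraft-brown disc cover on top, small handle; origin under the saucer's centre. Leave it alone
- cup_right: glass cup on its saucer, one rigid loose piece: saucer 120 mm across, 71 mm tall in all, kraft-brown disc cover on top, small handle; origin under the saucer's centre. Leave it alone
- water_bottle: dark bottle with lilac cap, 66 mm across, 190 mm tall, at the back of the counter; origin under its centre. Leave it alone
- syrup_bottle: amber bottle with white cap, 64 mm across, 200 mm tall, on the left of the counter; origin under its centre. Leave it alone
- timer: white and blue kitchen timer lying flat, 65 x 85 x 20 mm; origin under its centre. Leave it alone
Mind the look-alikes: they are no part of the job. What is shaped like the biscuit_box but turquoise or yellow is not meant.

How it is judged:
By the outcome, as a careful person would: the job done as asked, in the order asked, and still so for the second after the job is handed in, with the robot touching nothing.
It also fails if it takes over 67 s, if anything falls off the work surface, if the arm or the gripper's body presses on something with over 40 N, if the wrist force passes 120 N, or if a joint passes its speed limit or range.

## Robot

A 7-joint arm with a two-finger parallel gripper is mounted at the origin on the work surface. World frame = base frame: x ahead of the robot, y to its left, z up, the work surface at z = 0. Lengths are in mm, angles in rad, forces in N, time in s.
With the tool pointing down it reaches from about 425 to 1025 mm from the base axis. Payload 9.4 kg.
Tool frame: the origin (TCP) lies midway between the tips of the shut fingers; the grasp point (between the pads) lies 19 mm behind it; z points along the fingers, y is the line along which they close (so a half turn about z gives the same grasp; the last joint's range is limited). The gripper opens to 85 mm and grips with 20 to 120 N. Pads are 22 mm wide; open, the fingers measure 114 mm over their backs; the gripper's body (76 mm by 85 mm) begins 54 mm behind the grasp point. The pads swing forward as they close: fully open they stand 13 mm farther back than shut.
Start: joints at [1.073, 0.599, -0.003, 1.599, 0.002, 0.943, -0.08], TCP at [296.147, -661.756, 231.275] pointing down, gripper open.
Joint ranges: [-2.57, 2.57], [-0.35, 1.97], [-1.29, 1.29], [0.11, 2.56], [-1.05, 4.19], [0.11, 1.86], [-2.63, 2.63]. Speed limits (rad/s): [2.22, 2.22, 3.01, 3.01, 3.14, 3.14, 3.14].

## Interface

Orientations are given as a rotation vector (axis times angle).
In Python, from workcell import get_state, capture, close_job gives the robot as it stands.
- The arm moves only by the tool drive_tool, never from a script. Its argument "motion" is a list that holds one entry, the list of rows, each a list of 4 numbers: the shift along the world's x, y, z in mm, then the turn about the world's z in rad. A call has exactly 5 rows; each row is the pose to reach, as a shift and turn from the pose commanded when the call began; what a row does not reach only later rows make up. A row lasts 1/10 s, in which the tool goes at most 50 mm and 8.59 degrees, less where a joint would pass 70% of its speed; a pose out of reach is approached as far as the arm can. A call with a gripper value outside its range is refused whole. "hand" is the finger opening in mm, from 0 to 85.4, set as the call begins (left out, the last holds). The fingers move at their own pace and stop on an object; "squeeze" is the grip in N (left out, the last holds). Time passes only in rows, so rows that repeat a pose let the fingers close, or fill a call up. It gives the time, the measured TCP pose, the force, the opening and the grip force at its end, in the units of the state.
- get_state(): the state, without advancing time (a new reading comes with each control period).
- capture(name): name is "scene" or "side" or "wrist"; returns a dict with "frame" (400x640x3 uint8, red, green, blue), "fx", "fy", "cx", "cy" (pixels), "eye" and "orientation" of the camera in the world. Camera axes: x right, y down, z forward; pixel columns grow to the right and rows downward; lengths in mm; the calibration is good to about 2 mm. A picture is of the moment at which its call begins. There is no depth.
- close_job(): hands the job in; it is judged then, once.
The state is a dict: "t": time; "qpos": joint angles; "dq": joint speeds; "tau": joint torques, N m; "eef_pos": TCP position; "tcp_rot": TCP orientation; "wrist_force": force on the tool from outside, world axes, zero at the start; "ft_torque": the same for the moment, N m; "gripper_width": opening from 0.0 (shut) to 1.0 (fully open); "grasp_force": force on a finger pad.
Only numpy, scipy, OpenCV 4.12 (cv2) and the standard library are available. Lean on these libraries where they do the work, as an engineer would, in place of code of your own. Each camera call takes 0.05 s, during which the arm holds its last target. There are 200 camera calls.

## Working session

There is one attempt and no reset: what is moved stays moved. The work goes in short steps, Python scripts to look and compute and a tool call to move; the robot and the scene stay as the last step left them, time stands still between calls to the robot, and variables do not carry over. Pictures are saved under pics/ and viewed, at most 10 in all, crops included, and the job is handed in when it is done.

Besides the shell and the picture viewer there is one more tool, called by a JSON object that holds its "fn" and its "kwargs". drive_tool: Moves the arm, as the interface text tells. Its arguments: {"type":"object","properties":{"motion":{"type":"array"},"hand":{"type":"number"},"squeeze":{"type":"number"}},"required":["motion"]}

```bash
mkdir -p pics; cat > h.py <<'E'
import numpy as np, cv2
from scipy.spatial.transform import Rotation as R
from workcell import get_state, capture, close_job
def rot(c):
    o=np.array(c["orientation"],float)
    return o if o.shape==(3,3) else R.from_rotvec(o).as_matrix()
def ray(c,uv,z):
    uv=np.atleast_2d(np.array(uv,float))
    d=np.c_[(uv[:,0]-c["cx"])/c["fx"],(uv[:,1]-c["cy"])/c["fy"],np.ones(len(uv))]@rot(c).T
    e=np.array(c["eye"]); return e+d*((z-e[2])/d[:,2])[:,None]
def proj(c,P):
    p=(np.atleast_2d(P)-np.array(c["eye"]))@rot(c)
    return np.c_[p[:,0]/p[:,2]*c["fx"]+c["cx"],p[:,1]/p[:,2]*c["fy"]+c["cy"]]
def shot(n,f=None):
    c=capture(n)
    if f: cv2.imwrite(f"pics/{f}.png",c["frame"][:,:,::-1])
    return c
E
python3 - <<'E'
from h import *
import pickle
d={}
for n in("scene","side","wrist"):
    c=shot(n,n+"0"); d[n]=c; print(n,c["fx"],c["cx"],c["cy"],c["eye"],c["orientation"])
pickle.dump(d,open("c0.pkl","wb")); print(get_state())
a=cv2.resize(d["scene"]["frame"],None,fx=1.25,fy=1.25)
cv2.imwrite("pics/sc.png",a[:,:,::-1])
E
```

```text
scene 420.6863368108795 320.4820271016399 203.6318938249291 [1446.24972818 -170.56031995  992.07924584] [-1.93813647 -1.50652132  0.64867372]
side 511.9891057028428 320.030004839984 200.1746522838495 [-126.51790826  914.38465341 1518.00023427] [-0.88533153  2.63305066 -0.92246777]
wrist 360.4098298071385 320.025601835756 198.61426760095884 [ 356.01457879 -634.21392251  372.39636355] [ 2.44511008 -1.58611703 -0.21072783]
{'t': 0.15, 'qpos': array([ 1.07333893,  0.59992868, -0.00251781,  1.59993412,  0.00177436,
        0.94288637, -0.07979223]), 'dq': array([ 1.15253815e-04, -1.52960405e-03, -2.18647208e-04, -3.99828903e-05,
       -1.14046669e-03, -8.90777909e-04,  1.00487507e-03]), 'tau': array([ 3.42640567e-03, -7.76993608e+01,  1.56675428e+00, -2.58235502e+01,
        1.24356220e-02,  6.82711077e-03,  1.50615665e-05]), 'eef_pos': array([ 295.97330293, -661.45912267,  230.62914352]), 'tcp_rot': array([-3.07123869e+00, -6.55875372e-01,  5.38469395e-04]), 'wrist_force': array([0.81834211, 0.47742298, 0.487896  ]), 'ft_torque': array([-0.0055531 , -0.00569497,  0.00231137]), 'grasp_force': 0.0, 'gripper_width': 0.9989908308856635}
```

View pics/sc.png

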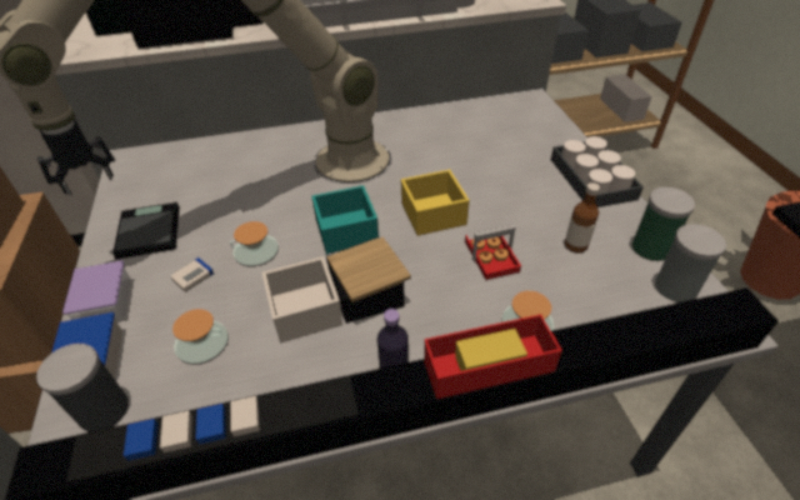

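View pics/side0.png

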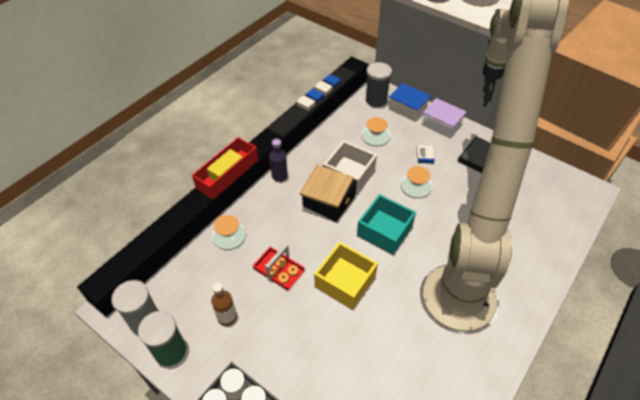

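Scene: red tray at about (492,253), white box (301,297), lid on the black chest (369,272), with cups, timer and bottles around them. Side: tray (279,268), box (350,165), lid (328,190). Next I'll zoom in and measure.

```bash
python3 - <<'E'
from h import *
import pickle
d=pickle.load(open("c0.pkl","rb"))
s,w=d["scene"],d["side"]
def crop(c,x,y,W,H,k): return cv2.resize(c["frame"][y:y+H,x:x+W],(W*k,H*k),interpolation=cv2.INTER_CUBIC)
a=np.hstack([crop(s,205,185,130,90,3),crop(w,290,130,130,90,3)])
b=np.hstack([crop(s,365,170,65,60,6),crop(w,245,235,65,60,6)])
cv2.imwrite("pics/m.png",np.vstack([a[:260,:780],b[:330,:780]])[:,:,::-1])
for n,c in d.items():
    if n=="wrist":continue
    h=cv2.cvtColor(c["frame"],cv2.COLOR_RGB2HSV)
    if n=="scene": roi=(slice(165,235),slice(360,430)); off=(360,165)
    else: roi=(slice(235,300),slice(240,312)); off=(240,235)
    g=h[roi]; m=(((g[...,0]<8)|(g[...,0]>172))&(g[...,1]>150)&(g[...,2]>60)).astype(np.uint8)
    k=max(cv2.findContours(m,0,2)[0],key=cv2.contourArea)
    p=cv2.approxPolyDP(k,3,True)[:,0]+off; print(n,"red poly",p.tolist(),"z0",ray(c,p,0)[:,:2].round().tolist(),"z26",ray(c,p,26)[:,:2].round().tolist())
    m=cv2.inRange(g,(8,80,90),(28,255,255))
    for k in cv2.findContours(m,0,2)[0]:
        if cv2.contourArea(k)>8:
            q=k[:,0].mean(0)+off; print("bisc",q.round(1),ray(c,q,18)[:,:2].round(),cv2.contourArea(k))
    # lid: wood colour
    roi=(slice(180,250),slice(255,335)) if n=="scene" else (slice(155,225),slice(295,365)); off=(roi[1].start,roi[0].start)
    g=h[roi]; m=cv2.inRange(g,(8,60,90),(28,255,255)); k=max(cv2.findContours(m,0,2)[0],key=cv2.contourArea)
    r=cv2.minAreaRect(k); p=cv2.approxPolyDP(k,5,True)[:,0]+off
    print("lid",p.tolist(),"z104",ray(c,p,104)[:,:2].round().tolist())
E
```

```text
scene red poly [[401, 190], [399, 198], [407, 200], [403, 208], [384, 208], [384, 201], [396, 199], [389, 192], [381, 201], [389, 222], [415, 214]] z0 [[479.0, 333.0], [514.0, 312.0], [530.0, 334.0], [562.0, 307.0], [546.0, 247.0], [515.0, 258.0], [516.0, 300.0], [478.0, 290.0], [512.0, 248.0], [609.0, 241.0], [598.0, 334.0]] z26 [[505.0, 320.0], [539.0, 299.0], [554.0, 321.0], [585.0, 294.0], [570.0, 236.0], [539.0, 247.0], [541.0, 288.0], [503.0, 278.0], [537.0, 237.0], [631.0, 230.0], [620.0, 321.0]]
bisc [421.4 233.1] [[693. 312.]] 19.5
bisc [383.8 195.2] [[505. 259.]] 35.5
bisc [393.7 200.3] [[537. 282.]] 221.0
bisc [367.8 176.1] [[400. 238.]] 202.5
lid [[306, 189], [261, 205], [281, 238], [327, 222]] z104 [[500.0, -2.0], [534.0, -148.0], [677.0, -112.0], [652.0, 26.0]]
side red poly [[282, 255], [286, 264], [277, 267], [272, 280], [289, 288], [303, 270]] z0 [[570.0, 226.0], [535.0, 245.0], [552.0, 273.0], [533.0, 323.0], [468.0, 311.0], [473.0, 229.0]] z26 [[558.0, 237.0], [524.0, 257.0], [541.0, 284.0], [521.0, 333.0], [457.0, 322.0], [463.0, 241.0]]
bisc [288.7 272.3] [[499. 273.]] 175.5
bisc [276.3 266. ] [[549. 279.]] 147.0
lid [[316, 165], [300, 193], [338, 206], [353, 177]] z104 [[676.0, -109.0], [639.0, 33.0], [496.0, -1.0], [531.0, -144.0]]
```

View pics/m.png

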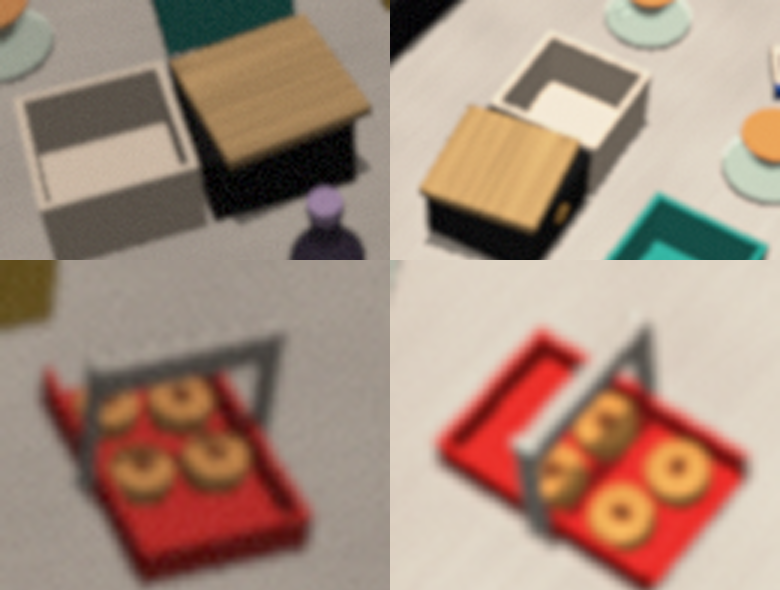

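The open end of the tray faces the robot (world -x), and the four biscuits lie in that half. In the scene crop, the box rim corners are at (20,100), (160,68), (200,180) and (40,207). The lid is turned slightly and overhangs the chest. Next I'll cast rays.

```bash
python3 - <<'E'
from h import *
import pickle
d=pickle.load(open("c0.pkl","rb"))
s,w=d["scene"],d["side"]
S=lambda p:[(205+x/3,185+y/3) for x,y in p]; W=lambda p:[(290+(x-390)/3,130+y/3) for x,y in p]
S6=lambda p:[(365+x/6,170+(y-260)/6) for x,y in p]; W6=lambda p:[(245+(x-390)/6,235+(y-260)/6) for x,y in p]
pr=lambda n,a:print(n,a[:,:2].round().tolist())
pr("box S z90",ray(s,S([(18,100),(160,68),(202,180),(42,207)]),90))
pr("box W z90",ray(w,W([(555,36),(650,78),(588,155),(492,105)]),90))
pr("bar S z96",ray(s,S6([(93,365),(283,338)]),94)); pr("bar W",ray(w,W6([(520,440),(645,328)]),94))
pr("tray W z26",ray(w,W6([(540,330),(440,450),(745,462)]),26)); pr("tray W open z0/26",ray(w,W6([(652,588)]),13))
pr("tray S",ray(s,S6([(308,512),(140,565),(48,372)]),24))
# precise box: bright rim/ line fits by edges; chest bottom etc omitted
for n,c in d.items():
    h=cv2.cvtColor(c["frame"],cv2.COLOR_RGB2HSV)
    m=cv2.inRange(h,(5,110,110),(20,255,255))
    for k in cv2.findContours(m,0,2)[0]:
        if 60<cv2.contourArea(k)<900: q=k[:,0].mean(0); print(n,"cup?",q.round(),ray(c,q,71)[0,:2].round())
m=[(313,345)];pr("waterbottle cap", ray(s,[(313,252)],180)); pr("syrup cap W",ray(w,[(218,288)],195))
E
```

```text
box S z90 [[537.0, -299.0], [529.0, -157.0], [684.0, -139.0], [679.0, -285.0]]
box W z90 [[667.0, -285.0], [526.0, -297.0], [516.0, -142.0], [660.0, -138.0]]
bar S z96 [[543.0, 228.0], [549.0, 331.0]]
bar W [[542.0, 328.0], [534.0, 231.0]]
tray W z26 [[613.0, 236.0], [605.0, 332.0], [463.0, 234.0]]
tray W open z0/26 [[459.0, 322.0]]
tray S [[611.0, 330.0], [624.0, 230.0], [472.0, 232.0]]
scene cup? [ 18. 295.] [ 664. -805.]
scene cup? [397. 279.] [865. 161.]
scene cup? [155. 261.] [ 642. -462.]
scene cup? [426. 245.] [778. 282.]
scene cup? [392. 200.] [585. 253.]
scene cup? [198. 187.] [ 364. -334.]
scene cup? [619. 164.] [ 619. 1047.]
scene cup? [ 15. 186.] [ 199. -924.]
scene cup? [632. 157.] [ 596. 1116.]
scene cup? [483.  93.] [ 84. 844.]
scene cup? [493.  47.] [-297. 1108.]
side cup? [221. 298.] [587. 497.]
side cup? [282. 270.] [501. 302.]
side cup? [226. 224.] [775. 279.]
side cup? [418. 173.] [ 361. -331.]
side cup? [223. 163.] [986.  73.]
side cup? [376. 124.] [ 637. -465.]
wrist cup? [553. 314.] [ 269. -915.]
waterbottle cap [[808.0, -49.0]]
syrup cap W [[556.0, 514.0]]
```

{"fn": "drive_tool", "kwargs": {"motion": [[[24,38,15,0.1],[48,76,30,0.2],[72,114,45,0.3],[96,152,60,0.4],[120,190,75,0.5]]]}}

```text
t: 0.65
eef_pos: [416.7, -470.0, 306.7]
tcp_rot: [-2.811, -1.401, 0.0]
wrist_force: [0.6, -0.5, 0.6]
gripper_width: 1.002
grasp_force: 0.0
```

{"fn": "drive_tool", "kwargs": {"motion": [[[28,38,5,0.14],[56,76,10,0.28],[84,114,15,0.42],[112,152,20,0.56],[140,190,25,0.65]]]}}

```text
t: 1.15
eef_pos: [556.8, -280.2, 331.4]
tcp_rot: [-2.216, -2.227, 0.0]
wrist_force: [1.7, -0.3, 0.3]
gripper_width: 1.004
grasp_force: 0.0
```

{"fn": "drive_tool", "kwargs": {"motion": [[[0,30,0,0],[0,40,0,0],[0,40,0,0],[0,40,0,0],[0,40,0,0]]]}}

```text
t: 1.65
eef_pos: [555.5, -243.8, 331.1]
tcp_rot: [2.224, 2.218, -0.001]
wrist_force: [0.4, 0.1, 0.8]
gripper_width: 1.003
grasp_force: 0.0
```

```bash
python3 - <<'E'
from h import *
import pickle
c=shot("wrist","w1"); pickle.dump(c,open("w1.pkl","wb")); s=get_state(); print(s["eef_pos"],s["tcp_rot"],s["qpos"],c["eye"],rot(c)[:,2])
E
```

```text
[ 555.63344838 -243.620003    331.07723675] [ 2.22431304e+00  2.21839556e+00 -9.85321296e-04] [ 0.58590657  0.38198367 -0.37436369  1.74581767  0.1590695   1.04374426
  0.15309454] [ 555.80502462 -177.53775156  472.95658509] [-7.85855886e-04 -2.60775257e-01 -9.65399217e-01]
```

View pics/w1.png

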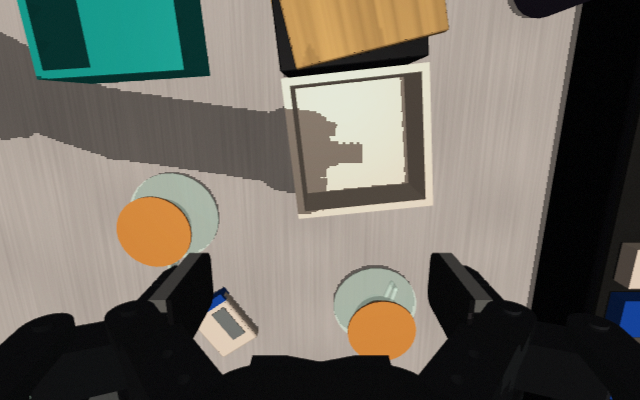

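The wrist view (right = +x, up = +y) shows the box rim corners at about (282,80), (431,62), (433,205) and (299,217). The lid's near edge runs from (296,69) to (448,29), so it barely overhangs.

```bash
python3 - <<'E'
from h import *
import pickle
c=pickle.load(open("w1.pkl","rb"))
p=ray(c,[(282,80),(431,62),(433,206),(299,217)],90)[:,:2]; print(p.round(1).tolist(),p.mean(0))
q=ray(c,[(291,88),(423,72),(425,198),(304,208)],90)[:,:2]; 
for a,b in((0,1),(3,2)): v=p[b]-p[a]; print("yaw",np.arctan2(v[1],v[0]),np.hypot(*v))
for a,b in((3,0),(2,1)): v=p[b]-p[a]; print("yaw",np.arctan2(-v[0],v[1]),np.hypot(*v))
l=ray(c,[(296,69),(448,29)],90)[:,:2]; print("lid",l.round(1).tolist()); v=l[1]-l[0]; print(np.arctan2(v[1],v[0]),np.hypot(*v))
E
```

```text
[[517.5, -156.6], [666.8, -140.1], [680.5, -289.9], [531.9, -302.1]] [ 599.21043538 -222.21470896]
yaw 0.11018421982569905 150.21698496676527
yaw 0.08192908837025505 149.05938902848223
yaw 0.09867607227906214 146.21073426404305
yaw 0.0909084452339563 150.4401322961651
lid [[531.9, -146.2], [681.1, -109.9]]
0.23864741332773087 153.5739674699377
```

{"fn": "drive_tool", "kwargs": {"motion": [[[0,50,0,0],[0,100,0,0],[0,150,0,0],[0,200,0,0],[0,250,0,0]]]}}

```text
t: 2.2
eef_pos: [556.1, 8.8, 331.4]
tcp_rot: [2.224, 2.218, 0.0]
wrist_force: [0.5, -0.6, -0.2]
gripper_width: 0.998
grasp_force: 0.0
```

{"fn": "drive_tool", "kwargs": {"motion": [[[-3,50,0,0],[-6,100,0,0],[-9,140,0,0],[-12,180,0,0],[-15,210,0,0]]]}}

```text
t: 2.7
eef_pos: [541.2, 220.0, 331.3]
tcp_rot: [-2.221, -2.221, -0.001]
wrist_force: [0.8, -0.6, -1.0]
gripper_width: 0.999
grasp_force: 0.0
```

{"fn": "drive_tool", "kwargs": {"motion": [[[0,0,0,0],[0,0,0,0],[0,0,0,0],[0,0,0,0],[0,0,0,0]]]}}

```text
t: 3.2
eef_pos: [541.5, 217.0, 331.3]
tcp_rot: [2.223, 2.219, -0.0]
wrist_force: [-0.2, 0.1, -0.1]
gripper_width: 0.996
grasp_force: 0.0
```

```bash
python3 - <<'E'
from h import *
import pickle
c=shot("wrist","w2"); pickle.dump(c,open("w2.pkl","wb")); s=get_state(); print(s["eef_pos"],s["tcp_rot"],c["eye"])
E
```

```text
[541.46233239 217.22963353 331.32953596] [ 2.22299843e+00  2.21946219e+00 -1.33203555e-04] [541.66276318 283.19919729 473.1894318 ]
```

View pics/w2.png

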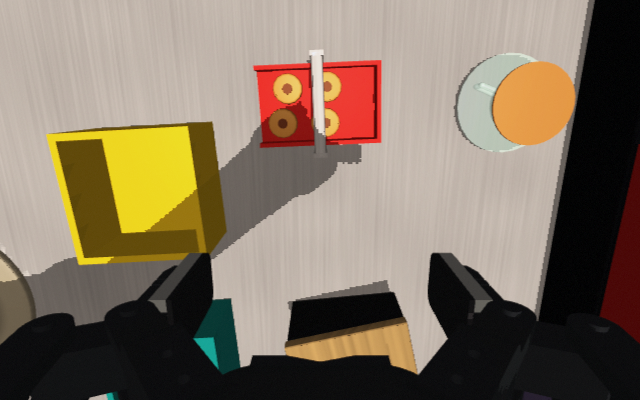

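Tray rim corners are at (254,66), (381,61), (381,143) and (261,147). The bar runs from (316,50) to (320,156), and the biscuits are at (287,88), (283,123), (330,86) and (328,122).

```bash
python3 - <<'E'
from h import *
import pickle
c=pickle.load(open("w2.pkl","rb"))
p=ray(c,[(254,66),(381,61),(381,143),(261,147)],26)[:,:2]; print(p.round(1).tolist(),p.mean(0))
for a,b in((0,1),(3,2)): v=p[b]-p[a]; print("yaw",np.arctan2(v[1],v[0]),np.hypot(*v))
for a,b in((3,0),(2,1)): v=p[b]-p[a]; print("yaw",np.arctan2(-v[0],v[1]),np.hypot(*v))
l=ray(c,[(316.5,51),(320,152)],96)[:,:2]; print("bar",l.round(1).tolist(),l.mean(0)); v=l[0]-l[1]; print(np.arctan2(-v[0],v[1]),np.hypot(*v))
print(ray(c,[(287,88),(283,123),(330,86),(328,122)],20)[:,:2].round())
E
```

```text
[[465.0, 323.4], [613.2, 328.4], [617.1, 233.4], [468.8, 229.0]] [541.03299386 278.54929543]
yaw 0.034024896473518515 148.33359798406755
yaw 0.030021357516206864 148.34435248529374
yaw 0.04091155309323378 94.51170484929597
yaw 0.0409691255010056 95.10565760632421
bar [[538.7, 330.7], [541.8, 232.0]] [540.22895871 281.37110509]
0.031526876780116446 98.7283695085093
[[502. 299.]
 [496. 258.]
 [554. 301.]
 [552. 259.]]
```

{"fn": "drive_tool", "kwargs": {"motion": [[[-1,20,-40,0.035],[-1,40,-80,0.035],[-1,62,-120,0.035],[-1,62,-165,0.035],[-1,62,-200,0.035]]]}}

```text
t: 3.75
eef_pos: [539.5, 280.3, 129.0]
tcp_rot: [-2.181, -2.26, 0.002]
wrist_force: [1.4, 0.2, -0.5]
gripper_width: 0.995
grasp_force: 0.0
```

{"fn": "drive_tool", "kwargs": {"motion": [[[0,0,-25,0],[0,0,-45,0],[0,0,-60,0],[0,0,-64,0],[0,0,-64,0]]], "hand": 45}}

```text
t: 4.25
eef_pos: [540.2, 280.2, 67.2]
tcp_rot: [-2.182, -2.26, 0.001]
wrist_force: [0.2, -1.1, 0.5]
gripper_width: 0.529
grasp_force: 0.0
```

{"fn": "drive_tool", "kwargs": {"motion": [[[0,0,0,0],[0,0,0,0],[0,0,0,0],[0,0,0,0],[0,0,0,0]]], "hand": 0, "squeeze": 60}}

```text
t: 4.75
eef_pos: [540.7, 280.5, 68.4]
tcp_rot: [2.182, 2.259, 0.003]
wrist_force: [-0.5, -0.7, 7.1]
gripper_width: 0.126
grasp_force: 59.7
```

{"fn": "drive_tool", "kwargs": {"motion": [[[0,0,0,0],[0,0,0,0],[0,0,2,0],[0,0,6,0],[0,0,10,0]]]}}

```text
t: 5.25
eef_pos: [540.0, 280.0, 77.4]
tcp_rot: [-2.182, -2.26, 0.001]
wrist_force: [0.4, 0.1, -2.7]
gripper_width: 0.13
grasp_force: 58.4
```

{"fn": "drive_tool", "kwargs": {"motion": [[[0,0,20,0.01],[0,0,55,0.02],[0,0,100,0.03],[0,0,145,0.04],[0,0,170,0.058]]]}}

```text
t: 5.75
eef_pos: [540.6, 280.9, 251.2]
tcp_rot: [2.114, 2.322, 0.006]
wrist_force: [1.1, 0.4, -3.0]
gripper_width: 0.125
grasp_force: 58.8
```

{"fn": "drive_tool", "kwargs": {"motion": [[[2,-10,0,0],[5,-28,0,0],[10,-55,0,0],[16,-90,0,0],[22,-128,0,0]]]}}

```text
t: 6.25
eef_pos: [561.4, 150.6, 245.8]
tcp_rot: [-2.114, -2.322, 0.003]
wrist_force: [0.6, -0.2, -2.9]
gripper_width: 0.127
grasp_force: 58.8
```

{"fn": "drive_tool", "kwargs": {"motion": [[[7,-40,0,0],[14,-80,0,0],[21,-120,0,0],[28,-160,0,0],[35,-200,0,0]]]}}

```text
t: 6.75
eef_pos: [596.1, -50.3, 245.7]
tcp_rot: [-2.116, -2.32, 0.003]
wrist_force: [0.9, 0.1, -2.8]
gripper_width: 0.13
grasp_force: 58.8
```

{"fn": "drive_tool", "kwargs": {"motion": [[[7,-40,0,0],[14,-78,0,0],[20,-110,0,0],[25,-140,0,0],[28,-160,0,0]]]}}

```text
t: 7.25
eef_pos: [623.7, -211.5, 245.2]
tcp_rot: [-2.118, -2.318, 0.004]
wrist_force: [-0.1, 0.2, -3.1]
gripper_width: 0.13
grasp_force: 58.8
```

{"fn": "drive_tool", "kwargs": {"motion": [[[1,-8,-15,0],[1,-13,-35,0],[1,-13,-50,0],[1,-13,-60,0],[1,-13,-60,0]]]}}

```text
t: 7.75
eef_pos: [625.1, -219.4, 185.0]
tcp_rot: [-2.112, -2.321, 0.002]
wrist_force: [-0.4, -1.1, -3.2]
gripper_width: 0.129
grasp_force: 58.8
```

```bash
python3 - <<'E'
from h import *
import pickle
a=shot("side"); b=shot("scene"); w=shot("wrist"); pickle.dump((a,b,w),open("c1.pkl","wb"))
k=lambda c,x,y:cv2.resize(c["frame"][y:y+100,x:x+130],(390,300),interpolation=cv2.INTER_CUBIC)
cv2.imwrite("pics/t1.png",np.vstack([np.hstack([k(a,290,100),k(b,205,160)]),cv2.resize(w["frame"][0:220],(780,268))])[:,:,::-1])
s=get_state();print(s["eef_pos"],s["tcp_rot"],s["gripper_width"])
E
```

```text
[ 626.68078082 -220.0763059   187.84431704] [2.11424789e+00 2.32270273e+00 9.61308707e-04] 0.13118741655195076
```

View pics/t1.png

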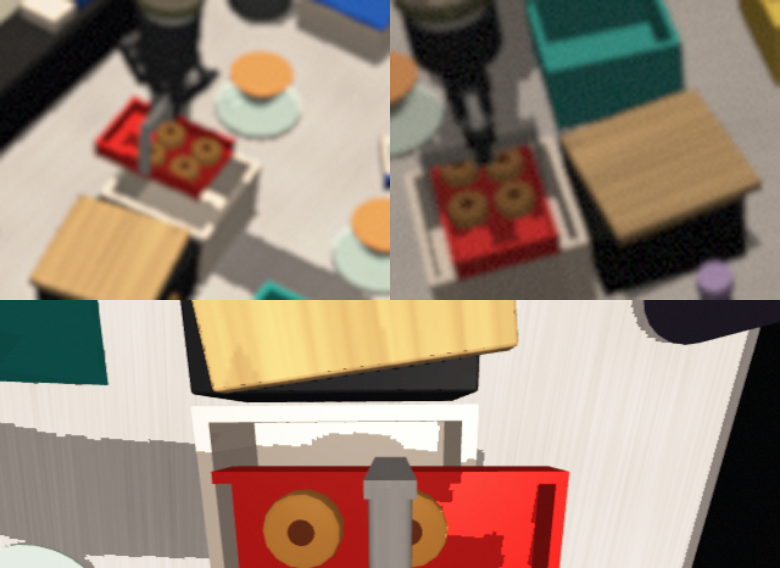

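The tray is square over the box with all four biscuits on it, and the lid does not overlap the box. I'll lower it to the rim now.

{"fn": "drive_tool", "kwargs": {"motion": [[[0,0,-10,0],[0,0,-18,0],[0,0,-25,0],[0,0,-28,0],[0,0,-28,0]]], "squeeze": 25}}

```text
t: 8.4
eef_pos: [625.9, -220.7, 158.9]
tcp_rot: [-2.115, -2.322, 0.001]
wrist_force: [-0.6, 0.7, -3.3]
gripper_width: 0.125
grasp_force: 58.8
```

{"fn": "drive_tool", "kwargs": {"motion": [[[-3,0,-2,0],[-7,-1,-5,0],[-11,-1,-8,0],[-15,-1,-11,0],[-15,-1,-11,0]]], "squeeze": 20}}

```text
t: 8.9
eef_pos: [616.9, -221.7, 153.3]
tcp_rot: [2.107, 2.314, 0.013]
wrist_force: [3.8, 1.2, 23.4]
gripper_width: 0.13
grasp_force: 91.2
```

```bash
python3 - <<'E'
from h import *
s=get_state();print(s["eef_pos"],s["wrist_force"],s["ft_torque"],s["gripper_width"],s["grasp_force"])
E
```

```text
[ 616.88618654 -221.6806439   153.26953855] [ 3.77392755  1.17233024 23.42244326] [ 4.26012589e-01 -2.00171978e+00  1.49854315e-04] 0.13043817713409764 91.21514663100243
```

{"fn": "drive_tool", "kwargs": {"motion": [[[2,0,2,0],[2,0,2,0],[2,0,2,0],[2,0,2,0],[2,0,2,0]]], "hand": 0, "squeeze": 20}}

```text
t: 9.4
eef_pos: [618.2, -221.5, 154.2]
tcp_rot: [2.109, 2.316, 0.011]
wrist_force: [2.7, 0.4, 16.8]
gripper_width: 0.13
grasp_force: 81.6
```

{"fn": "drive_tool", "kwargs": {"motion": [[[0,0,0,0],[0,0,0,0],[0,0,0,0],[0,0,0,0],[0,0,0,0]]], "hand": 16}}

```text
t: 9.9
eef_pos: [612.6, -221.9, 150.0]
tcp_rot: [-2.116, -2.322, 0.001]
wrist_force: [-4.2, -0.3, 2.0]
gripper_width: 0.187
grasp_force: 1.7
```

```bash
python3 - <<'E'
from h import *
import pickle
a=shot("side"); b=shot("scene"); w=shot("wrist"); pickle.dump((a,b,w),open("c1.pkl","wb"))
k=lambda c,x,y:cv2.resize(c["frame"][y:y+100,x:x+130],(390,300),interpolation=cv2.INTER_CUBIC)
cv2.imwrite("pics/t2.png",np.vstack([np.hstack([k(a,290,100),k(b,205,160)]),cv2.resize(w["frame"][0:220],(780,268))])[:,:,::-1])
s=get_state();print(s["eef_pos"],s["tcp_rot"],s["wrist_force"],s["gripper_width"],s["grasp_force"])
E
```

```text
[ 612.95797192 -221.82320938  150.15773829] [-2.11565224e+00 -2.32204628e+00  5.07366857e-04] [-2.91489555 -0.53665493  3.12278113] 0.1905757776682105 1.679518986493349
```

View pics/t2.png

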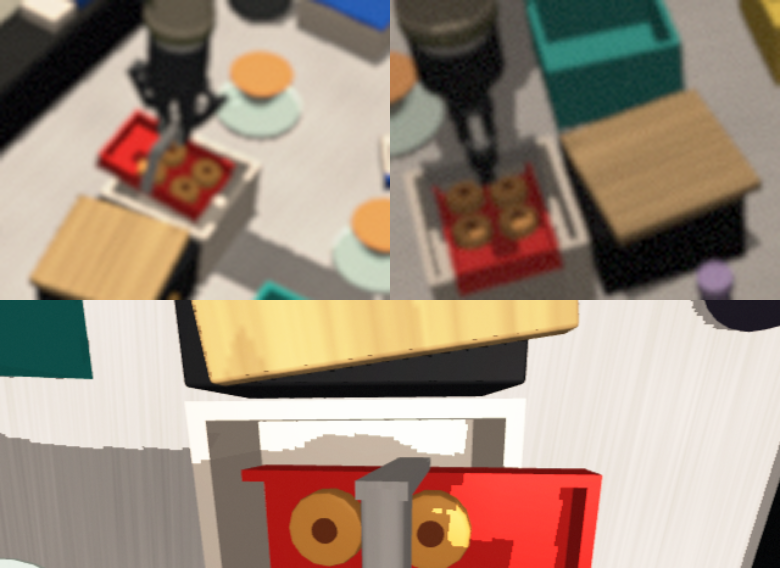

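The tray has tilted about the far rim inside the loosened fingers, with the biscuits still on it. I'll go on along the arc.

{"fn": "drive_tool", "kwargs": {"motion": [[[-3,0,-2,0],[-6,0,-5,0],[-9,0,-8,0],[-12,-1,-10,0],[-12,-1,-10,0]]], "hand": 19}}

```text
t: 10.55
eef_pos: [600.6, -222.7, 139.8]
tcp_rot: [-2.115, -2.322, 0.0]
wrist_force: [-2.2, 0.7, 0.6]
gripper_width: 0.222
grasp_force: 1.0
```

{"fn": "drive_tool", "kwargs": {"motion": [[[-3,0,-3,0],[-6,0,-6,0],[-9,-1,-10,0],[-11,-1,-13,0],[-11,-1,-13,0]]], "hand": 22}}

```text
t: 11.05
eef_pos: [589.5, -223.7, 126.6]
tcp_rot: [-2.115, -2.321, 0.001]
wrist_force: [-1.0, 0.3, 0.1]
gripper_width: 0.256
grasp_force: 1.0
```

```bash
python3 - <<'E'
from h import *
import pickle
a=shot("side"); b=shot("scene"); w=shot("wrist"); pickle.dump((a,b,w),open("c1.pkl","wb"))
k=lambda c,x,y:cv2.resize(c["frame"][y:y+100,x:x+130],(390,300),interpolation=cv2.INTER_CUBIC)
cv2.imwrite("pics/t3.png",np.vstack([np.hstack([k(a,290,100),k(b,205,160)]),cv2.resize(w["frame"][0:220],(780,268))])[:,:,::-1])
s=get_state();print(s["eef_pos"],s["tcp_rot"],s["wrist_force"],s["gripper_width"],s["grasp_force"])
E
```

```text
[ 589.97556682 -223.70950152  127.27748029] [-2.11554685e+00 -2.32202207e+00  4.81550948e-04] [-2.35087903  0.6498492   0.53003477] 0.2553386221464972 1.4089918322861195
```

View pics/t3.png

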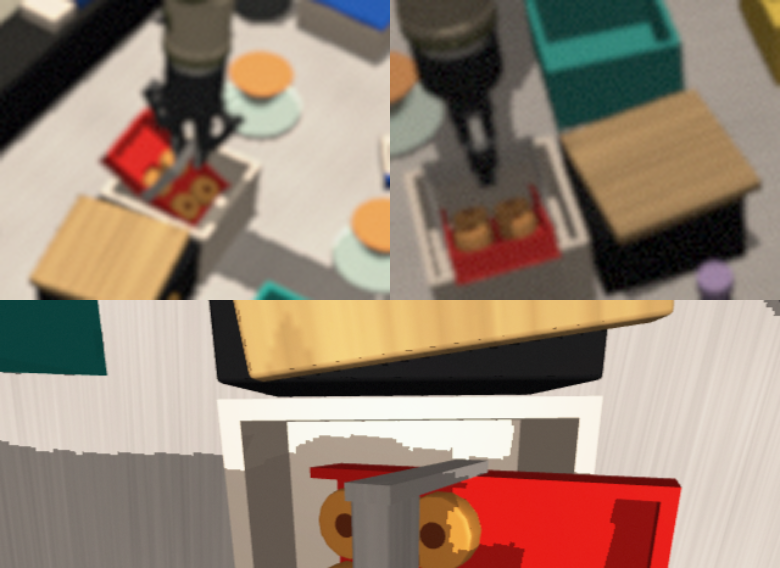

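The tray is at about 30° and the biscuits are still on it, so I'll tilt it further.

{"fn": "drive_tool", "kwargs": {"motion": [[[-2,0,-4,0],[-4,0,-7,0],[-6,0,-11,0],[-8,-1,-14,0],[-8,-1,-14,0]]], "hand": 25}}

```text
t: 11.7
eef_pos: [581.8, -224.8, 112.7]
tcp_rot: [-2.116, -2.322, 0.0]
wrist_force: [-1.7, -0.6, -0.2]
gripper_width: 0.293
grasp_force: 0.8
```

{"fn": "drive_tool", "kwargs": {"motion": [[[-1,0,-4,0],[-3,0,-8,0],[-4,0,-12,0],[-6,0,-15,0],[-6,0,-15,0]]], "hand": 27}}

```text
t: 12.2
eef_pos: [576.2, -224.5, 97.9]
tcp_rot: [-2.115, -2.322, -0.0]
wrist_force: [0.0, 0.4, -0.1]
gripper_width: 0.312
grasp_force: 0.0
```

```bash
cat > bis.py <<'E'
from h import *
def bis(show=1):
    for n in("side","scene"):
        c=shot(n); h=cv2.cvtColor(c["frame"],cv2.COLOR_RGB2HSV); r=(150,200,325,380) if n=="side" else (195,265,205,280)
        r=(130,195,325,385) if n=="side" else r
        g=h[r[0]:r[1],r[2]:r[3]]; m=cv2.inRange(g,(8,90,50),(25,255,255)); red=((((g[...,0]<6)|(g[...,0]>172))&(g[...,1]>140))).sum()
        print(n,"red",red,[( (k[:,0].mean(0)+(r[2],r[0])).round().tolist(),cv2.contourArea(k)) for k in cv2.findContours(m,0,2)[0] if cv2.contourArea(k)>8])
    s=get_state();print(s["t"],s["eef_pos"].round(1),s["wrist_force"].round(1),s["gripper_width"],s["grasp_force"])
if __name__=="__main__": bis()
E
python3 bis.py
```

```text
side red 523 [([347.0, 175.0], 604.5), ([377.0, 131.0], 16.0)]
scene red 355 [([238.0, 231.0], 261.0), ([271.0, 216.0], 354.5)]
12.3 [ 576.6 -224.6   98.3] [-0.3 -0.8  0.2] 0.31619196835134494 0.0
```

{"fn": "drive_tool", "kwargs": {"motion": [[[6,1,6,0],[12,1,12,0],[18,2,18,0],[12,1,12,0],[20,2,20,0]]]}}

```text
t: 12.8
eef_pos: [586.2, -223.9, 116.3]
tcp_rot: [-2.109, -2.31, 0.021]
wrist_force: [-33.9, -1.0, 17.6]
gripper_width: 0.314
grasp_force: 16.9
```

```bash
python3 - <<'E'
from h import *
a=shot("side"); b=shot("scene"); w=shot("wrist")
k=lambda c,x,y:cv2.resize(c["frame"][y:y+75,x:x+98],(390,300),interpolation=cv2.INTER_CUBIC)
cv2.imwrite("pics/t4.png",np.vstack([np.hstack([k(a,310,115),k(b,200,185)]),cv2.resize(w["frame"][0:220],(780,268))])[:,:,::-1])
s=get_state();print(s["eef_pos"],s["wrist_force"],s["gripper_width"],s["grasp_force"])
E
```

```text
[ 586.81171146 -224.00063062  117.61386886] [-27.98748697  -0.70689119  14.56642657] 0.3142698781299421 14.100019633769989
```

View pics/t4.png

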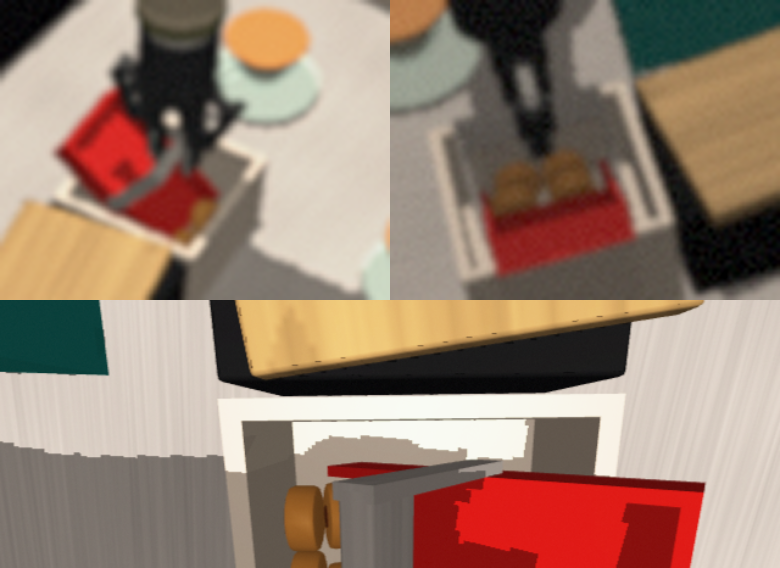

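Two layers of biscuits have slid off the tray's open end and stand against the near wall. I'll ease off the push, re-grip, and draw the tray up along its slope.

{"fn": "drive_tool", "kwargs": {"motion": [[[-7,0,-2,0],[-10,0,-4,0],[-10,0,-4,0],[-10,0,-4,0],[-10,0,-4,0]]], "hand": 21, "squeeze": 20}}

```text
t: 13.45
eef_pos: [581.9, -224.1, 114.5]
tcp_rot: [-2.115, -2.317, 0.011]
wrist_force: [-15.2, -1.3, 9.3]
gripper_width: 0.251
grasp_force: 19.1
```

{"fn": "drive_tool", "kwargs": {"motion": [[[3,0,4,0],[7,1,8,0],[11,1,12,0],[15,1,16,0],[18,2,20,0]]]}}

```text
t: 13.95
eef_pos: [599.0, -222.3, 134.5]
tcp_rot: [-2.114, -2.316, 0.013]
wrist_force: [-4.5, -0.7, 3.2]
gripper_width: 0.247
grasp_force: 2.1
```

```bash
python3 bis.py
```

```text
side red 704 [([341.0, 178.0], 552.0), ([360.0, 169.0], 33.0), ([377.0, 131.0], 16.0)]
scene red 900 [([231.0, 227.0], 24.5), ([243.0, 225.0], 28.0), ([271.0, 216.0], 351.5)]
14.05 [ 603.9 -221.2  135.5] [-1.5 -1.3  1.6] 0.24539855468386074 1.373049197718501
```

{"fn": "drive_tool", "kwargs": {"motion": [[[4,0,8,0],[7,0,16,0],[8,0,26,0],[8,0,38,0],[8,0,50,0]]], "hand": 16, "squeeze": 25}}

```text
t: 14.55
eef_pos: [612.4, -220.7, 185.5]
tcp_rot: [2.115, 2.322, 0.001]
wrist_force: [0.3, -0.3, -0.2]
gripper_width: 0.188
grasp_force: 0.0
```

{"fn": "drive_tool", "kwargs": {"motion": [[[0,0,12,0],[0,0,24,0],[0,0,36,0],[0,0,40,0],[0,0,40,0]]], "hand": 0, "squeeze": 50}}

```text
t: 15.05
eef_pos: [612.5, -220.8, 225.1]
tcp_rot: [2.115, 2.321, 0.001]
wrist_force: [0.3, -0.1, -0.5]
gripper_width: -0.004
grasp_force: 0.0
```

```bash
python3 - <<'E'
from h import *
import pickle
a=shot("side"); b=shot("scene"); w=shot("wrist"); pickle.dump((a,b,w),open("c2.pkl","wb"))
k=lambda c,x,y:cv2.resize(c["frame"][y:y+100,x:x+130],(390,300),interpolation=cv2.INTER_CUBIC)
cv2.imwrite("pics/t5.png",np.vstack([np.hstack([k(a,300,100),k(b,190,170)]),cv2.resize(w["frame"][0:220],(780,268))])[:,:,::-1])
s=get_state();print(s["eef_pos"],s["wrist_force"],s["gripper_width"],s["grasp_force"])
E
```

```text
[ 611.7911409  -220.7662937   223.70606482] [-0.2909201   0.45817752  0.00250315] -0.0021320296828291007 0.0
```

View pics/t5.png

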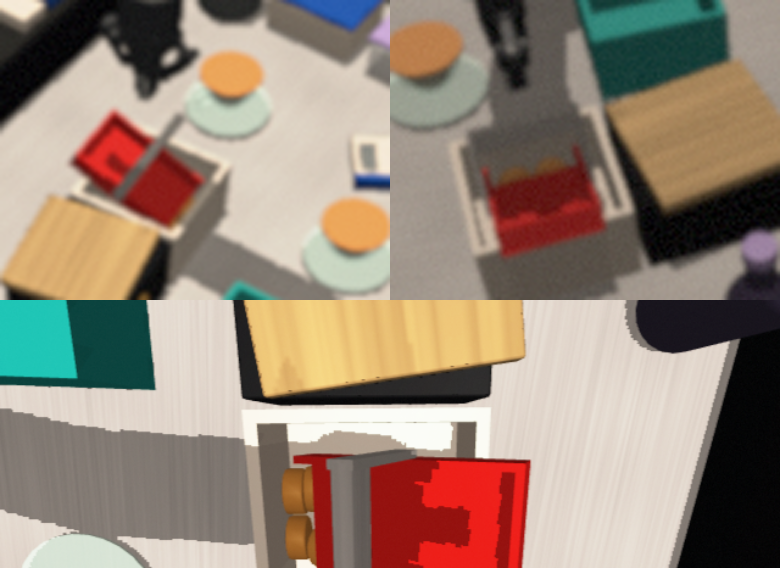

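The fingers slipped off the bar and the tray now leans tilted in the box. All the biscuits are past its open end, at the near wall. I'll triangulate the bar from the wrist and side views.

```bash
cat >> h.py <<'E'
def tri(c1,p1,c2,p2):
    d=[]
    for c,p in((c1,p1),(c2,p2)):
        v=rot(c)@np.array([(p[0]-c["cx"])/c["fx"],(p[1]-c["cy"])/c["fy"],1]); d.append(v/np.linalg.norm(v))
    e1,e2=np.array(c1["eye"]),np.array(c2["eye"])
    t=np.linalg.lstsq(np.c_[d[0],-d[1]],e2-e1,rcond=None)[0]
    a,b=e1+d[0]*t[0],e2+d[1]*t[1]; return (a+b)/2,np.linalg.norm(a-b)
E
python3 - <<'E'
from h import *
import pickle
a,b,w=pickle.load(open("c2.pkl","rb"))
print(tri(w,(286,129),a,(339.3,163.5)))
f=w["frame"]; h=cv2.cvtColor(f,cv2.COLOR_RGB2HSV)
# grey columns of the bar at rows
for r in(120,125,130,150,180,210): print(r,[ (x,*f[r,x]) for x in range(252,360,6)])
# tray +x end top edge
E
```

```text
(array([ 594.26785208, -166.31976226,  118.71944779]), np.float64(25.42421269584321))
120 [(252, np.uint8(178), np.uint8(161), np.uint8(144)), (258, np.uint8(178), np.uint8(161), np.uint8(145)), (264, np.uint8(177), np.uint8(161), np.uint8(145)), (270, np.uint8(178), np.uint8(160), np.uint8(145)), (276, np.uint8(179), np.uint8(162), np.uint8(145)), (282, np.uint8(179), np.uint8(161), np.uint8(145)), (288, np.uint8(178), np.uint8(161), np.uint8(145)), (294, np.uint8(179), np.uint8(162), np.uint8(146)), (300, np.uint8(181), np.uint8(163), np.uint8(147)), (306, np.uint8(181), np.uint8(164), np.uint8(147)), (312, np.uint8(180), np.uint8(163), np.uint8(147)), (318, np.uint8(178), np.uint8(161), np.uint8(145)), (324, np.uint8(180), np.uint8(163), np.uint8(148)), (330, np.uint8(178), np.uint8(162), np.uint8(146)), (336, np.uint8(251), np.uint8(252), np.uint8(246)), (342, np.uint8(251), np.uint8(252), np.uint8(246)), (348, np.uint8(251), np.uint8(252), np.uint8(247)), (354, np.uint8(251), np.uint8(252), np.uint8(246))]
125 [(252, np.uint8(176), np.uint8(160), np.uint8(143)), (258, np.uint8(1
[... 3771 characters left out ...]
6, np.uint8(126), np.uint8(118), np.uint8(113)), (282, np.uint8(133), np.uint8(125), np.uint8(118)), (288, np.uint8(127), np.uint8(118), np.uint8(113)), (294, np.uint8(99), np.uint8(91), np.uint8(88)), (300, np.uint8(99), np.uint8(92), np.uint8(88)), (306, np.uint8(149), np.uint8(17), np.uint8(14)), (312, np.uint8(149), np.uint8(19), np.uint8(15)), (318, np.uint8(149), np.uint8(18), np.uint8(14)), (324, np.uint8(148), np.uint8(18), np.uint8(13)), (330, np.uint8(148), np.uint8(18), np.uint8(15)), (336, np.uint8(148), np.uint8(18), np.uint8(14)), (342, np.uint8(149), np.uint8(18), np.uint8(14)), (348, np.uint8(238), np.uint8(31), np.uint8(26)), (354, np.uint8(238), np.uint8(31), np.uint8(25))]
```

{"fn": "drive_tool", "kwargs": {"motion": [[[-10,0,0,0],[-19,-1,0,0],[-19,-1,0,0],[-19,-1,-10,0],[-19,-1,-30,0]]], "hand": 45}}

```text
t: 15.7
eef_pos: [594.1, -222.0, 194.9]
tcp_rot: [2.114, 2.32, 0.002]
wrist_force: [-0.1, -0.5, 0.9]
gripper_width: 0.527
grasp_force: 0.0
```

{"fn": "drive_tool", "kwargs": {"motion": [[[0,0,-25,0],[0,0,-45,0],[0,0,-60,0],[0,0,-64,0],[0,0,-64,0]]]}}

```text
t: 16.2
eef_pos: [593.1, -221.5, 129.7]
tcp_rot: [-2.115, -2.322, 0.0]
wrist_force: [0.5, -0.3, 0.5]
gripper_width: 0.528
grasp_force: 0.0
```

{"fn": "drive_tool", "kwargs": {"motion": [[[0,0,0,0],[0,0,0,0],[0,0,0,0],[0,0,0,0],[0,0,0,0]]], "hand": 18, "squeeze": 40}}

```text
t: 16.7
eef_pos: [593.1, -222.0, 130.9]
tcp_rot: [2.116, 2.322, -0.0]
wrist_force: [-3.2, 0.1, 5.5]
gripper_width: 0.216
grasp_force: 16.1
```

{"fn": "drive_tool", "kwargs": {"motion": [[[5,0,5,0],[10,1,10,0],[15,1,16,0],[20,1,26,0],[20,1,36,0]]], "hand": 0, "squeeze": 60}}

```text
t: 17.2
eef_pos: [613.2, -220.6, 166.4]
tcp_rot: [-2.115, -2.322, 0.001]
wrist_force: [0.1, -0.4, -2.6]
gripper_width: 0.132
grasp_force: 59.4
```

{"fn": "drive_tool", "kwargs": {"motion": [[[0,0,15,0],[0,0,40,0],[0,0,65,0],[0,0,85,0],[0,0,90,0]]]}}

```text
t: 17.7
eef_pos: [613.6, -221.0, 259.2]
tcp_rot: [2.114, 2.32, 0.002]
wrist_force: [0.4, -0.5, -2.2]
gripper_width: 0.132
grasp_force: 59.5
```

```bash
cat > look.py <<'E'
from h import *
def comps(c,lo,hi,r,amin=20):
    g=cv2.cvtColor(c["frame"],cv2.COLOR_RGB2HSV)[r[0]:r[1],r[2]:r[3]]
    m=cv2.inRange(g,lo,hi)
    return [((k[:,0]+(r[2],r[0])),cv2.contourArea(k)) for k in cv2.findContours(m,0,2)[0] if cv2.contourArea(k)>amin]
E
python3 - <<'E'
from look import *
w=shot("wrist","w3"); s=get_state(); print(s["t"],s["eef_pos"].round(1),s["wrist_force"].round(1),s["gripper_width"],s["grasp_force"])
for k,a in comps(w,(8,110,60),(24,255,255),(0,300,0,640),60): print("orange",k.mean(0).round(),a,k.min(0),k.max(0))
for k,a in comps(w,(0,150,90),(7,255,255),(0,300,0,640),60): print("red",k.min(0),k.max(0),a,cv2.approxPolyDP(k,6,True)[:,0].tolist())
E
```

```text
17.75 [ 613.4 -221.   258.6] [ 0.8  0.4 -1.9] 0.13084893189082977 59.49811577796936
orange [ 53. 253.] 5681.5 [  7 214] [ 98 295]
orange [257. 135.] 208.0 [238 132] [271 140]
orange [292.  37.] 11193.5 [209   0] [413  81]
red [339 141] [473 297] 17198.0 [[339, 141], [339, 239], [369, 256], [391, 294], [408, 297], [415, 287], [431, 286], [456, 297], [473, 146]]
red [172 140] [304 297] 14290.0 [[304, 141], [172, 146], [173, 155], [190, 158], [202, 288], [249, 294], [271, 256], [301, 239], [296, 157]]
```

The tray is held upright, and the measured weight dropped by 0.9 N, which is four biscuits. I'll carry it back to its free spot.

{"fn": "drive_tool", "kwargs": {"motion": [[[-4,25,0,0],[-10,70,0,0],[-17,118,0,0],[-24,166,0,0],[-31,214,0,0]]]}}

```text
t: 18.25
eef_pos: [580.8, -5.4, 255.3]
tcp_rot: [-2.115, -2.321, 0.002]
wrist_force: [1.4, -0.5, -1.9]
gripper_width: 0.13
grasp_force: 59.3
```

{"fn": "drive_tool", "kwargs": {"motion": [[[-7,48,0,0],[-14,96,0,0],[-21,144,0,0],[-28,192,0,0],[-34,235,0,0]]]}}

```text
t: 18.75
eef_pos: [546.7, 230.2, 255.3]
tcp_rot: [-2.114, -2.322, 0.002]
wrist_force: [0.1, 0.1, -2.7]
gripper_width: 0.132
grasp_force: 59.3
```

{"fn": "drive_tool", "kwargs": {"motion": [[[-5,35,-20,0],[-8,51,-60,0],[-8,51,-105,0],[-8,51,-145,0],[-8,51,-170,0]]]}}

```text
t: 19.25
eef_pos: [538.0, 278.0, 82.4]
tcp_rot: [-2.114, -2.322, 0.008]
wrist_force: [-0.6, -0.7, -1.9]
gripper_width: 0.134
grasp_force: 59.3
```

{"fn": "drive_tool", "kwargs": {"motion": [[[0,0,-4,0],[0,0,-8,0],[0,0,-11,0],[0,0,-14,0],[0,0,-16,0]]]}}

```text
t: 19.75
eef_pos: [540.7, 279.3, 71.1]
tcp_rot: [2.116, 2.321, 0.002]
wrist_force: [0.3, 0.5, -1.9]
gripper_width: 0.136
grasp_force: 59.4
```

```bash
python3 - <<'E'
from look import *
c=shot("side"); s=get_state(); print(s["t"],s["eef_pos"].round(1),s["wrist_force"].round(1))
r=(110,200,300,390)
for k,a in comps(c,(8,90,60),(24,255,255),r,6): print("orange",k.mean(0).round(),a,k.min(0),k.max(0))
cc=shot("scene")
for k,a in comps(cc,(8,90,60),(24,255,255),(195,265,200,340),6): print("orangeS",k.mean(0).round(),a,k.min(0),k.max(0),ray(cc,k.mean(0),25)[0,:2].round())
E
```

```text
19.8 [540.5 279.2  70.7] [ 0.4 -0.5 -2.1]
orange [360. 171.] 26.5 [356 165] [364 176]
orange [326. 182.] 1222.0 [300 165] [352 199]
orangeS [237. 231.] 303.5 [225 222] [250 242] [ 548. -234.]
orangeS [291. 219.] 1867.0 [262 195] [327 240] [539. -63.]
```

{"fn": "drive_tool", "kwargs": {"motion": [[[0,0,-2,0],[0,0,-4,0],[0,0,-6,0],[0,0,-6,0],[0,0,-6,0]]]}}

```text
t: 20.35
eef_pos: [540.1, 279.3, 64.2]
tcp_rot: [-2.116, -2.322, 0.0]
wrist_force: [-0.0, 0.0, -2.1]
gripper_width: 0.135
grasp_force: 59.4
```

{"fn": "drive_tool", "kwargs": {"motion": [[[0,0,-2,0],[0,0,-4,0],[0,0,-6,0],[0,0,-6,0],[0,0,-6,0]]]}}

```text
t: 20.85
eef_pos: [541.2, 279.6, 61.9]
tcp_rot: [2.114, 2.32, 0.005]
wrist_force: [-6.1, -5.3, 37.8]
gripper_width: 0.135
grasp_force: 65.6
```

{"fn": "drive_tool", "kwargs": {"motion": [[[0,0,3,0],[0,0,3.5,0],[0,0,3.5,0],[0,0,3.5,0],[0,0,3.5,0]]]}}

```text
t: 21.35
eef_pos: [540.4, 279.3, 62.0]
tcp_rot: [2.116, 2.322, 0.0]
wrist_force: [-0.2, -1.0, 7.7]
gripper_width: 0.135
grasp_force: 61.1
```

{"fn": "drive_tool", "kwargs": {"motion": [[[0,0,0,0],[0,0,0,0],[0,0,0,0],[0,0,0,0],[0,0,0,0]]], "hand": 40}}

```text
t: 21.85
eef_pos: [540.1, 279.2, 61.6]
tcp_rot: [-2.116, -2.322, 0.0]
wrist_force: [-0.7, -0.1, 0.4]
gripper_width: 0.467
grasp_force: 0.0
```

{"fn": "drive_tool", "kwargs": {"motion": [[[0,0,20,0],[0,0,60,0],[0,0,110,0],[0,0,160,0],[0,0,210,0]]]}}

```text
t: 22.35
eef_pos: [539.7, 279.1, 273.8]
tcp_rot: [-2.115, -2.322, 0.0]
wrist_force: [0.9, -0.1, -0.0]
gripper_width: 0.467
grasp_force: 0.0
```

{"fn": "drive_tool", "kwargs": {"motion": [[[0,-50,10,0],[0,-100,20,0],[0,-150,30,0],[0,-200,40,0],[4,-250,50,0]]], "hand": 85}}

```text
t: 22.85
eef_pos: [543.1, 32.3, 321.4]
tcp_rot: [2.115, 2.322, -0.0]
wrist_force: [1.6, -0.2, 0.0]
gripper_width: 0.995
grasp_force: 0.0
```

{"fn": "drive_tool", "kwargs": {"motion": [[[6,-40,4,0],[16,-75,8,0],[25,-105,10,0],[34,-125,10,0],[34,-125,10,0]]]}}

```text
t: 23.35
eef_pos: [578.3, -94.6, 330.3]
tcp_rot: [2.121, 2.317, -0.001]
wrist_force: [0.2, -1.1, -0.1]
gripper_width: 0.995
grasp_force: 0.0
```

```bash
python3 - <<'E'
from look import *
import pickle
w=shot("wrist","w4"); a=shot("side"); s=get_state(); pickle.dump((w,a),open("c4.pkl","wb"))
print(s["t"],s["eef_pos"].round(1),w["eye"])
for k,ar in comps(w,(8,90,60),(24,255,255),(0,290,0,640),100): print("orange",ar,k.min(0),k.max(0),cv2.approxPolyDP(k,6,True)[:,0].tolist())
g=cv2.cvtColor(w["frame"],cv2.COLOR_RGB2HSV)
m=cv2.inRange(g,(0,0,0),(180,255,60)); 
for k in cv2.findContours(m[:260],0,2)[0]:
    if cv2.contourArea(k)>400: print("black",cv2.contourArea(k),cv2.approxPolyDP(k,5,True)[:,0].tolist())
for k,ar in comps(a,(0,150,70),(6,255,255),(235,300,240,312),60): print("tray side",ar,k.min(0),k.max(0),cv2.approxPolyDP(k,3,True)[:,0].tolist())
E
```

```text
23.45 [577.5 -90.7 330.5] [572.5500088  -28.50820388 472.18208888]
orange 1420.0 [274 227] [310 285] [[278, 228], [276, 278], [303, 285], [308, 261], [290, 264], [288, 256], [299, 253], [299, 228]]
orange 21962.5 [246  42] [411 211] [[399, 42], [246, 67], [274, 211], [411, 191]]
black 412.5 [[393, 196], [306, 207], [389, 206]]
black 513.0 [[254, 117], [260, 206], [271, 207]]
black 6189.0 [[41, 187], [86, 173], [70, 65], [151, 63], [18, 59]]
black 3425.0 [[161, 55], [172, 197], [197, 180], [190, 67]]
black 24778.5 [[639, 0], [579, 0], [552, 110], [503, 110], [481, 130], [488, 156], [536, 174], [515, 259], [639, 259], [639, 161], [621, 176], [599, 172], [589, 162], [601, 138], [628, 137], [639, 144], [639, 100], [620, 98], [639, 35]]
tray side 654.0 [271 255] [303 287] [[282, 255], [271, 273], [273, 279], [289, 287], [303, 265]]
tray side 241.5 [254 247] [275 274] [[270, 247], [254, 265], [265, 274], [265, 264], [275, 251]]
```

```bash
cat > pose.py <<'E'
from h import *
def sq(p,n=""):
    """corners TL,TR,BR,BL (image: right=+x, up=+y)"""
    v=[p[1]-p[0],p[2]-p[3]]; u=[p[0]-p[3],p[1]-p[2]]
    ys=[np.arctan2(a[1],a[0]) for a in v]+[np.arctan2(-a[0],a[1]) for a in u]
    print(n,"c",p.mean(0).round(1),"yaw",np.round(ys,3),"mean",round(np.mean(ys),4),"len",[round(float(np.hypot(*a)),1) for a in v+u]); return p.mean(0),np.mean(ys)
E
python3 - <<'E'
from pose import *
import pickle
w,a=pickle.load(open("c4.pkl","rb"))
f=w["frame"]; g=cv2.cvtColor(f,cv2.COLOR_RGB2HSV)
sq(ray(w,[(246,67),(399,42),(411,191),(274,211)],104)[:,:2],"lid z104")
m=((g[...,1]<40)&(g[...,2]>225)).astype(np.uint8); m[:190]=0
for k in cv2.findContours(m,0,2)[0]:
    if cv2.contourArea(k)>150: print("white",cv2.contourArea(k),cv2.approxPolyDP(k,4,True)[:,0].tolist())
print("bisc hi z50",ray(w,[(278,228),(276,278),(303,285),(308,261),(299,228)],50)[:,:2].round().tolist())
w1=pickle.load(open("w1.pkl","rb")); g=cv2.cvtColor(w1["frame"],cv2.COLOR_RGB2HSV)
m=((g[...,1]<40)&(g[...,2]>205)).astype(np.uint8); m[:55]=0;m[225:]=0;m[:,:275]=0;m[:,440:]=0
for k in cv2.findContours(m,0,2)[0]:
    if cv2.contourArea(k)>300: print("white1",cv2.contourArea(k),cv2.approxPolyDP(k,4,True)[:,0].tolist())
E
```

```text
lid z104 c [587.7 -57. ] yaw [0.239 0.238 0.238 0.23 ] mean 0.2361 len [147.8, 146.6, 146.7, 146.9]
white 14949.5 [[259, 215], [267, 331], [389, 329], [394, 213]]
bisc hi z50 [[534.0, -184.0], [535.0, -253.0], [571.0, -260.0], [575.0, -226.0], [560.0, -182.0]]
white1 7445.0 [[398, 78], [296, 89], [300, 109], [316, 110], [338, 124], [331, 140], [363, 144], [362, 163], [327, 169], [327, 190], [403, 181]]
white1 2573.5 [[429, 62], [281, 79], [284, 105], [291, 108], [290, 84], [423, 71], [427, 198], [298, 214], [299, 218], [422, 206], [425, 201], [431, 205]]
```

{"fn": "drive_tool", "kwargs": {"motion": [[[0,45,-15,0.007],[0,90,-30,0.007],[0,130,-55,0.007],[0,153,-95,0.007],[0,153,-143,0.007]]], "hand": 85}}

```text
t: 23.95
eef_pos: [577.8, 68.8, 188.4]
tcp_rot: [2.098, 2.337, 0.008]
wrist_force: [1.0, -0.6, -0.1]
gripper_width: 0.996
grasp_force: 0.0
```

{"fn": "drive_tool", "kwargs": {"motion": [[[0,0,-45,0],[0,0,-80,0],[0,0,-98,0],[0,0,-104,0],[0,0,-104,0]]]}}

```text
t: 24.45
eef_pos: [577.2, 63.4, 83.5]
tcp_rot: [-2.105, -2.331, 0.001]
wrist_force: [0.6, 0.0, -0.1]
gripper_width: 0.994
grasp_force: 0.0
```

{"fn": "drive_tool", "kwargs": {"motion": [[[2,-20,0,0],[4,-36,0,0],[5,-50,0,0],[6,-62,0,0],[7,-75,0,0]]]}}

```text
t: 24.95
eef_pos: [585.0, -13.5, 84.3]
tcp_rot: [2.108, 2.329, 0.001]
wrist_force: [-0.2, 1.5, 1.0]
gripper_width: 0.994
grasp_force: 0.8
```

{"fn": "drive_tool", "kwargs": {"motion": [[[2,-22,0,0],[4,-44,0,0],[6,-66,0,0],[8,-86,0,0],[10,-100,0,0]]]}}

```text
t: 25.45
eef_pos: [594.5, -114.9, 83.8]
tcp_rot: [2.109, 2.328, -0.001]
wrist_force: [-0.2, 2.1, 1.4]
gripper_width: 0.993
grasp_force: 0.7
```

```bash
cat > lid.py <<'E'
from look import *
from pose import *
w=shot("wrist"); s=get_state(); print(s["t"],s["eef_pos"].round(1),s["wrist_force"].round(1))
for k,ar in comps(w,(8,60,60),(24,255,255),(0,330,0,640),600):
    p=cv2.approxPolyDP(k,6,True)[:,0]; print(ar,p.tolist(),ray(w,p,104)[:,:2].round(1).tolist())
for n,r in(("scene",(180,260,205,335)),("side",(120,215,290,400))):
    c=shot(n)
    for k,ar in comps(c,(8,60,80),(26,255,255),r,500):
        p=cv2.approxPolyDP(k,5,True)[:,0]; q=ray(c,p,104)[:,:2]; print(n,ar,p.tolist(),q.round(1).tolist(),q.mean(0).round(1))
E
python3 lid.py
```

```text
25.5 [ 594.7 -117.4   83.7] [ 1.  -2.2  0.1]
8112.0 [[198, 329], [442, 328], [426, 293], [214, 293]] [[549.4, -138.3], [643.4, -128.7], [634.6, -114.4], [555.2, -122.1]]
scene 2070.5 [[263, 201], [215, 212], [224, 250], [275, 235]] [[518.6, -139.2], [528.1, -283.6], [680.1, -269.3], [662.3, -126.4]] [ 597.3 -204.6]
side 953.5 [[345, 120], [340, 129], [326, 127], [325, 141], [345, 145], [344, 158], [354, 170], [349, 178], [357, 182], [375, 155], [345, 141]] [[732.3, -375.7], [717.8, -320.9], [769.1, -296.6], [724.9, -231.1], [650.1, -260.2], [613.0, -201.7], [547.9, -174.4], [539.9, -131.0], [505.6, -132.8], [528.0, -285.5], [662.7, -278.0]] [ 635.6 -244.4]
```

{"fn": "drive_tool", "kwargs": {"motion": [[[0.5,-4,0,0],[1,-8,0,0],[1.2,-11,0,0],[1.4,-13,0,0],[1.4,-13,0,0]]]}}

```text
t: 26.1
eef_pos: [596.2, -125.8, 83.8]
tcp_rot: [2.107, 2.33, -0.0]
wrist_force: [-0.5, -0.1, -0.6]
gripper_width: 0.997
grasp_force: 0.0
```

{"fn": "drive_tool", "kwargs": {"motion": [[[0,10,0,0],[0,20,20,0],[0,0,70,0],[0,-50,120,0],[0,-100,170,0]]]}}

```text
t: 26.6
eef_pos: [596.4, -193.3, 223.6]
tcp_rot: [2.104, 2.333, 0.001]
wrist_force: [0.7, 0.4, 0.3]
gripper_width: 0.994
grasp_force: 0.0
```

{"fn": "drive_tool", "kwargs": {"motion": [[[0,-40,30,0],[0,-70,60,0],[0,-80,75,0],[0,-80,75,0],[0,-80,75,0]]]}}

```text
t: 27.1
eef_pos: [596.0, -272.9, 296.3]
tcp_rot: [-2.106, -2.33, -0.0]
wrist_force: [0.7, 1.1, -0.7]
gripper_width: 0.995
grasp_force: 0.0
```

```bash
cat > lid2.py <<'E'
from look import *
from pose import *
w=shot("wrist","lid"); s=get_state(); print(s["t"],s["eef_pos"].round(1),w["eye"])
f=w["frame"]; g=cv2.cvtColor(f,cv2.COLOR_RGB2HSV)
k,ar=max(comps(w,(8,60,60),(24,255,255),(0,260,200,480),3000),key=lambda t:t[1])
p=cv2.approxPolyDP(k,6,True)[:,0].astype(float); print(p.tolist())
if len(p)==4:
    o=sorted(p.tolist(),key=lambda t:t[1]); top=sorted(o[:2]); bot=sorted(o[2:])
    sq(ray(w,[top[0],top[1],bot[1],bot[0]],104)[:,:2],"lid")
    c,y=np.array([599,-222.]),.095
    for z in(90,):  # expected rim corners in pixels
        P=np.array([[-75,75],[75,75],[75,-75],[-75,-75]])@np.array([[np.cos(y),np.sin(y)],[-np.sin(y),np.cos(y)]])+c
        print("rim px",proj(w,np.c_[P,[z]*4]).round(1).tolist(),"lid-top-expected px",proj(w,np.c_[P,[104]*4]).round(1).tolist())
E
python3 lid2.py
```

```text
27.15 [ 595.9 -272.3  295.7] [ 589.49400676 -207.06639262  438.24380139]
[[236.0, 18.0], [245.0, 188.0], [399.0, 188.0], [410.0, 18.0]]
lid c [ 592.4 -212.3] yaw [0.1   0.1   0.097 0.094] mean 0.0975 len [147.3, 146.7, 147.8, 147.8]
rim px [[245.0, 32.5], [413.4, 33.3], [402.6, 196.2], [252.4, 195.6]] lid-top-expected px [[241.7, 29.4], [417.5, 30.3], [405.8, 199.9], [249.8, 199.2]]
```

```bash
python3 - <<'E'
import cv2
f=cv2.imread("pics/lid.png")[:,:,::-1]
for x in(290,360): print("col",x,[(y,int(f[y,x].max()),int(f[y,x,2])) for y in range(184,212,1)])
for y in(60,140): print("row",y,[(x,int(f[y,x].max()),int(f[y,x,2])) for x in range(396,430,1)])
E
```

```text
col 290 [(184, 115, 52), (185, 116, 51), (186, 116, 49), (187, 113, 50), (188, 104, 56), (189, 131, 102), (190, 135, 107), (191, 135, 107), (192, 135, 106), (193, 134, 107), (194, 135, 106), (195, 134, 107), (196, 102, 88), (197, 176, 156), (198, 182, 162), (199, 182, 162), (200, 181, 161), (201, 183, 162), (202, 184, 163), (203, 184, 164), (204, 184, 164), (205, 184, 164), (206, 185, 162), (207, 185, 163), (208, 186, 163), (209, 186, 166), (210, 187, 166), (211, 186, 166)]
col 360 [(184, 109, 48), (185, 197, 90), (186, 205, 95), (187, 198, 88), (188, 182, 102), (189, 230, 201), (190, 233, 209), (191, 233, 208), (192, 233, 209), (193, 232, 207), (194, 233, 208), (195, 226, 199), (196, 190, 168), (197, 186, 165), (198, 186, 165), (199, 185, 164), (200, 186, 165), (201, 186, 165), (202, 187, 166), (203, 187, 167), (204, 187, 166), (205, 187, 166), (206, 187, 165), (207, 187, 166), (208, 186, 165), (209, 187, 166), (210, 187, 164), (211, 187, 165)]
row 60 [(396, 195, 87), (397, 193, 87), (398, 193, 87), (399, 194, 88), (400, 198, 90), (401, 199, 89), (402, 198, 89), (403, 198, 90), (404
[... 313 characters left out ...]
, (423, 178, 157), (424, 178, 158), (425, 184, 162), (426, 187, 167), (427, 186, 166), (428, 182, 161), (429, 181, 160)]
row 140 [(396, 191, 85), (397, 192, 85), (398, 193, 85), (399, 193, 87), (400, 191, 87), (401, 187, 84), (402, 180, 79), (403, 208, 159), (404, 233, 212), (405, 223, 199), (406, 195, 173), (407, 187, 167), (408, 186, 165), (409, 184, 163), (410, 183, 162), (411, 183, 163), (412, 181, 161), (413, 179, 158), (414, 181, 160), (415, 182, 162), (416, 185, 164), (417, 185, 164), (418, 183, 162), (419, 181, 159), (420, 176, 156), (421, 176, 156), (422, 178, 158), (423, 180, 160), (424, 184, 163), (425, 184, 164), (426, 181, 161), (427, 181, 160), (428, 179, 158), (429, 178, 159)]
```

{"fn": "drive_tool", "kwargs": {"motion": [[[-25,12,0,-0.14],[-50,24,0,-0.28],[-75,36,0,-0.42],[-100,48,0,-0.56],[-106,50,0,-0.7]]]}}

```text
t: 27.65
eef_pos: [487.2, -221.2, 295.7]
tcp_rot: [-2.779, -1.461, 0.004]
wrist_force: [0.2, 0.3, 0.7]
gripper_width: 0.997
grasp_force: 0.0
```

{"fn": "drive_tool", "kwargs": {"motion": [[[0,0,-10,-0.14],[0,0,-25,-0.28],[0,0,-45,-0.42],[0,0,-65,-0.56],[0,0,-85,-0.7]]]}}

```text
t: 28.15
eef_pos: [489.6, -222.3, 210.1]
tcp_rot: [-3.113, -0.419, 0.003]
wrist_force: [0.7, -0.0, -0.2]
gripper_width: 0.996
grasp_force: 0.0
```

{"fn": "drive_tool", "kwargs": {"motion": [[[0,0,-20,-0.14],[0,0,-50,-0.17],[0,0,-90,-0.17],[0,0,-115,-0.17],[0,0,-115,-0.17]]]}}

```text
t: 28.65
eef_pos: [487.9, -221.5, 93.2]
tcp_rot: [-3.134, -0.162, 0.011]
wrist_force: [-0.9, -0.1, 0.7]
gripper_width: 0.996
grasp_force: 0.0
```

```bash
python3 - <<'E'
from h import *
s=get_state(); r=s["tcp_rot"]; p=s["eef_pos"]; y=2*np.arctan2(r[1],r[0])%np.pi
d=p[:2]-[598.5,-222]; print(s["t"],p.round(1),r.round(3),"toolx yaw",y,"box xy",d@[np.cos(.095),np.sin(.095)],d@[-np.sin(.095),np.cos(.095)])
E
```

```text
28.65 [ 487.9 -221.5   93.2] [-3.134 -0.162  0.011] toolx yaw 0.10349314360262873 box xy -110.03007712537521 10.961095606011833
```

{"fn": "drive_tool", "kwargs": {"motion": [[[0,0,-8,0],[0,0,-13,0],[0,0,-13,0],[0,0,-13,0],[0,0,-13,0]]]}}

```text
t: 29.15
eef_pos: [490.5, -224.3, 84.5]
tcp_rot: [3.137, 0.158, 0.002]
wrist_force: [-0.5, 0.6, 0.2]
gripper_width: 0.996
grasp_force: 0.0
```

{"fn": "drive_tool", "kwargs": {"motion": [[[7,0.7,0,0],[13,1.3,0,0],[17,1.7,0,0],[19,1.9,0,0],[20,2,0,0]]]}}

```text
t: 29.65
eef_pos: [510.1, -222.0, 83.7]
tcp_rot: [-3.137, -0.159, 0.001]
wrist_force: [-2.1, 0.0, 0.6]
gripper_width: 0.998
grasp_force: 0.8
```

```bash
cat > tp.py <<'E'
from h import *
s=get_state(); r=s["tcp_rot"]; p=s["eef_pos"]; y=2*np.arctan2(r[1],r[0])%np.pi
d=p[:2]-[598.5,-222]; print(s["t"],p.round(1),"toolx yaw",round(y,4),"box xy",d@[np.cos(.095),np.sin(.095)],d@[-np.sin(.095),np.cos(.095)],s["wrist_force"].round(1))
E
python3 tp.py; python3 tp.py
```

```text
29.65 [ 510.1 -222.    83.7] toolx yaw 0.101 box xy -88.03526425456727 8.366222289330675 [-2.1  0.   0.6]
29.65 [ 510.1 -222.    83.7] toolx yaw 0.101 box xy -88.03526425456727 8.366222289330675 [-2.1  0.   0.6]
```

{"fn": "drive_tool", "kwargs": {"motion": [[[1,0.1,0,-0.005],[2,0.2,0,-0.005],[2.2,0.2,0,-0.005],[2.2,0.2,0,-0.005],[2.2,0.2,0,-0.005]]]}}

```text
t: 30.15
eef_pos: [512.5, -221.9, 83.8]
tcp_rot: [3.138, 0.15, 0.0]
wrist_force: [-0.2, 0.1, -0.2]
gripper_width: 0.993
grasp_force: 0.2
```

```bash
python3 tp.py
```

```text
30.15 [ 512.5 -221.9   83.8] toolx yaw 0.0958 box xy -85.62536900983297 8.225683831777303 [-0.2  0.1 -0.2]
```

{"fn": "drive_tool", "kwargs": {"motion": [[[-10,-1,0,0],[-20,-2,10,0.1],[-20,20,60,0.24],[-20,60,85,0.38],[0,105,95,0.52]]]}}

```text
t: 30.65
eef_pos: [510.2, -119.0, 181.2]
tcp_rot: [2.991, 0.953, 0.001]
wrist_force: [1.8, -0.8, -0.3]
gripper_width: 0.995
grasp_force: 0.0
```

{"fn": "drive_tool", "kwargs": {"motion": [[[30,15,0,0.14],[60,25,0,0.28],[80,25,0,0.42],[90,25,0,0.56],[95,25,0,0.7]]]}}

```text
t: 31.15
eef_pos: [607.4, -93.1, 178.3]
tcp_rot: [2.48, 1.928, 0.0]
wrist_force: [-0.7, 0.4, -0.3]
gripper_width: 0.995
grasp_force: 0.0
```

{"fn": "drive_tool", "kwargs": {"motion": [[[0,0,-30,0.14],[0,0,-60,0.28],[0,0,-85,0.35],[0,0,-95,0.35],[0,0,-95,0.35]]]}}

```text
t: 31.65
eef_pos: [605.8, -93.2, 82.4]
tcp_rot: [-2.115, -2.321, 0.002]
wrist_force: [0.2, -0.3, 0.2]
gripper_width: 0.996
grasp_force: 0.0
```

```bash
python3 tp.py
```

```text
31.65 [605.8 -93.2  82.4] toolx yaw 1.6635 box xy 19.521094262493293 127.56175154664894 [ 0.2 -0.3  0.2]
```

{"fn": "drive_tool", "kwargs": {"motion": [[[-10,-8,0,0.002],[-16.6,-16,0,0.002],[-16.6,-24,0,0.002],[-16.6,-31,0,0.002],[-16.6,-31,0,0.002]]]}}

```text
t: 32.15
eef_pos: [590.6, -125.8, 84.0]
tcp_rot: [2.113, 2.323, -0.0]
wrist_force: [1.0, 0.6, -1.1]
gripper_width: 0.995
grasp_force: 0.0
```

{"fn": "drive_tool", "kwargs": {"motion": [[[0.4,-4,0,0],[0.7,-7,0,0],[0.9,-9,0,0],[1,-10,0,0],[1,-10,0,0]]]}}

```text
t: 32.65
eef_pos: [591.5, -134.0, 83.5]
tcp_rot: [2.111, 2.327, 0.0]
wrist_force: [0.5, 0.2, 0.1]
gripper_width: 0.995
grasp_force: 0.3
```

```bash
python3 tp.py
```

```text
32.65 [ 591.5 -134.    83.5] toolx yaw 1.6679 box xy 1.3365025357001439 88.31519973673147 [0.5 0.2 0.1]
```

Push 2.4 mm more, then rise and look.

{"fn": "drive_tool", "kwargs": {"motion": [[[0.1,-1,0,0],[0.2,-2,0,0],[0.2,-2.4,0,0],[0.2,-2.4,0,0],[0.2,-2.4,0,0]]]}}

```text
t: 33.15
eef_pos: [591.5, -136.5, 83.5]
tcp_rot: [2.111, 2.326, -0.0]
wrist_force: [0.5, 0.6, -0.7]
gripper_width: 0.998
grasp_force: 0.2
```

{"fn": "drive_tool", "kwargs": {"motion": [[[0,10,0,0],[0,20,20,0],[0,0,70,0],[0,-50,120,0],[0,-100,170,0]]]}}

```text
t: 33.65
eef_pos: [591.6, -204.1, 223.4]
tcp_rot: [2.108, 2.329, 0.001]
wrist_force: [0.6, -0.8, -0.3]
gripper_width: 0.993
grasp_force: 0.0
```

{"fn": "drive_tool", "kwargs": {"motion": [[[0,-40,30,0],[0,-80,60,0],[0,-100,75,0],[0,-100,75,0],[0,-100,75,0]]]}}

```text
t: 34.15
eef_pos: [591.4, -304.1, 296.4]
tcp_rot: [-2.111, -2.326, -0.0]
wrist_force: [0.5, 1.1, -0.2]
gripper_width: 0.992
grasp_force: 0.0
```

```bash
python3 lid2.py; cat > prof.py <<'E'
import cv2,numpy as np,sys
f=cv2.imread("pics/lid.png")[:,:,::-1].astype(int)
lab=lambda p:f"{p.max()}/{p[2]}"
a=eval(sys.argv[1])
for x in a["cols"]: 
    for lo,hi in a["yr"]: print("col",x,lo,[lab(f[y,x]) for y in range(lo,hi)])
for y in a["rows"]:
    for lo,hi in a["xr"]: print("row",y,lo,[lab(f[y,x]) for x in range(lo,hi)])
E
```

```text
34.2 [ 591.4 -303.1  296. ] [ 585.04507783 -238.23221283  438.32545047]
[[249.0, 0.0], [257.0, 166.0], [415.0, 166.0], [427.0, 0.0]]
lid c [ 599.1 -224.9] yaw [0.096 0.096 0.098 0.093] mean 0.0954 len [148.9, 148.2, 140.4, 140.4]
rim px [[251.3, -5.5], [423.9, -5.4], [412.3, 165.5], [258.8, 165.4]] lid-top-expected px [[248.2, -10.4], [428.6, -10.2], [416.0, 168.0], [256.3, 168.0]]
```

{"fn": "drive_tool", "kwargs": {"motion": [[[0,25,0,0],[0,40,0,0],[0,45,0,0],[0,45,0,0],[0,45,0,0]]]}}

```text
t: 34.7
eef_pos: [591.5, -260.2, 296.4]
tcp_rot: [2.111, 2.327, -0.001]
wrist_force: [-0.1, -0.4, -0.7]
gripper_width: 0.991
grasp_force: 0.0
```

```bash
python3 lid2.py; python3 prof.py '{"cols":[280,330,390],"yr":[(34,54),(198,220)],"rows":[75,170],"xr":[(230,260),(398,426)]}'
```

```text
34.75 [ 591.5 -260.5  296.4] [ 585.2254947  -194.19383713  438.31827446]
[[247.0, 47.0], [255.0, 210.0], [406.0, 211.0], [418.0, 48.0]]
lid c [ 598.5 -221.7] yaw [0.091 0.089 0.096 0.088] mean 0.0908 len [147.6, 146.4, 146.9, 147.2]
rim px [[248.9, 48.3], [415.6, 48.5], [405.2, 208.2], [256.4, 208.1]] lid-top-expected px [[245.8, 46.0], [419.8, 46.2], [408.5, 212.4], [254.0, 212.2]]
col 280 34 ['31/31', '32/29', '32/30', '32/30', '33/31', '29/29', '20/20', '13/13', '5/5', '7/7', '8/8', '4/4', '28/14', '164/72', '198/89', '205/93', '205/94', '206/94', '204/93', '205/94']
col 280 198 ['108/46', '106/46', '107/45', '107/48', '106/47', '107/47', '107/46', '107/47', '108/48', '106/46', '106/45', '106/46', '103/44', '130/91', '176/154', '179/160', '180/161', '181/160', '181/160', '179/160', '180/160', '180/159']
col 330 34 ['32/31', '33/32', '32/31', '32/32', '33/32', '29/29', '17/17', '9/9', '5/5', '10/10', '7/6', '8/8', '32/19', '141/60', '204/92', '211/97', '213/99', '211/97', '212/97', '213/99']
col 330 198 ['105/46', '103/44', '103/45', '103/44', '102/44', '102/44', '102/45', '104/46'
[... 1112 characters left out ...]
 '175/132', '186/164', '186/164', '184/163', '185/165', '186/164', '181/161', '178/157', '177/156']
row 170 230 ['99/87', '101/89', '101/89', '98/87', '99/87', '99/87', '99/87', '99/87', '98/86', '99/86', '99/88', '98/86', '100/88', '98/86', '100/87', '99/86', '99/88', '99/87', '99/88', '98/86', '94/84', '96/85', '89/68', '91/45', '103/45', '108/48', '111/49', '109/47', '111/49', '109/45']
row 170 398 ['198/89', '194/87', '190/86', '187/84', '187/84', '189/85', '191/86', '191/86', '190/85', '190/85', '189/84', '180/79', '159/88', '163/133', '182/162', '184/163', '187/167', '190/170', '190/169', '186/165', '182/161', '179/159', '180/160', '183/162', '186/164', '187/166', '184/162', '184/162']
```

```bash
python3 -c "
from h import *
print(close_job())"
```

```text
the job is handed in; nothing more can be done
None
```

The job is handed in at about 35 s of the 67 s: biscuits tipped into the white box, lid pushed on flush to within about 1 mm by wrist-camera measurement, and the empty tray set back upright on the counter; that all four biscuits are in the box is inferred from the 0.9 N drop in the tray's weight and the views before closing, and I did not re-measure the cups, bottles and timer.

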